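Close the paint tumbler with its keyed lid and park the vent uppermost

TASK

Close the leaning drum of the paint tumbler with the lid that lies on the table: lay the lid on the drum's rim with its key a little beside the notch, turn it on the rim until the key drops into the notch and the lid sits fully home. Then turn lid and drum together by the lid's grip until the vent and key stand at the fixed pointer at the top of the rim, so that nothing can run out of the vent, and let go. Do not disturb the other things on the table.

Things in the scene. Friction and masses are not known exactly. Their poses are not given: they have to be found in the camera images.
- lid: Loose steel lid, about 0.22 kg: disc 109 mm across, 6 mm thick. Origin: centre of its flat underside (the seating face); z out of its top; +x towards key and vent stub. A black spigot below the seating face (83 mm across, 12 mm deep, its lower 4 mm tapered to 76 mm) centres it in the drum. It starts lying level on the table on this spigot, origin 12 mm up.
- grip (a point): Point on the lid's axis inside its black upright grip fin, 28 mm above the seating face; axes as the lid's. The fin is 13 mm thick (y), 52 mm long (x from -29 to +23 mm) and rises from z = 6 to 37 mm above the seating face: pinch it across y.
- key (a point): Point on the lid's dark steel key: in the plane of the seating face, 50 mm from the lid's axis along its +x. The key is a tab 9 mm wide on the lid's edge; it spans 45 to 58 mm from the axis and reaches 6 mm below the seating face.
- vent (a point): Top of the lid's dark steel vent stub, 16 mm wide, on the key's side: 40 mm from the lid's axis along +x, 17 mm above the seating face.
- tumbler: Inclined-drum paint tumbler, fixed to the table: grey bed plate 170 x 116 mm, gearbox and motor behind, drum leaning 30 degrees from vertical towards the tumbler's own -x (roughly to the robot). Origin: centre of the underside, on the table; z up. The rim's centre stands 186 mm above the table and 30 mm towards -x from the origin.
- drum (a joint): Turn of the drum about its own axis (rad, from -3 to 3), positive anticlockwise as seen looking into the mouth; 0 when its notch stands at the pointer. Its gear holds it where it is left (friction 0.3 N m): a lid sliding freely on the rim does not drag it; a lid with its key in the notch turns it, and one pressed hard on the rim may.
- mouth (a point): Centre of the top face of the drum's rim, turning with the drum. z is the drum's axis, out of the mouth (30 degrees from vertical); x points from the centre to the notch. The drum is steel, open, 115 mm deep; its rim is a flat ring, 87 mm inner and 112 mm outer diameter. A lid fully home has its origin and axes here.
- notch (a point): Middle of the notch in the drum's rim, at the rim's top face, 50 mm from the drum's axis. The notch is 12.5 mm wide and cut through the whole 8 mm of the rim.
- pointer (a point): Tip of the fixed dark steel pointer (10 mm wide) of the tumbler, just outside the rim at its highest (uphill) point, 66 mm from the drum's axis, level with the rim's top face. It does not turn with the drum.
- paint_pot: Bystander: a small white open pot, 47 mm wide, 36 mm high; to be left alone. Origin: underside centre.
- eraser: Bystander: a blue and white eraser, 23 x 45 x 14 mm, lying flat; to be left alone. Origin: underside centre.
- paint_tube: Bystander: a white paint tube with a black cap, 118 x 31 x 28 mm, lying on its side; to be left alone. Origin: underside centre.

How it is judged:
By the outcome, as a careful person would: the job done as asked, in the order asked, and still so for the second after the job is handed in, with the robot touching nothing.
It also fails if it takes over 48 s, if anything falls off the work surface, if the arm or the gripper's body presses on something with over 40 N, if the wrist force passes 120 N, or if a joint passes its speed limit or range.

ROBOT

A 7-joint arm with a two-finger parallel gripper is mounted at the origin on a cart in front of the work surface, level with it; the furniture and walls round the work are solid. World frame = base frame: x ahead of the robot, y to its left, z up, the work surface at z = 0. Lengths are in mm, angles in rad, forces in N, time in s.
With the tool pointing down it reaches from about 425 to 1025 mm from the base axis. Payload 9.4 kg.
Tool frame: the origin (TCP) lies at the very end of the fingers, on their centre line; the grasp point (between the pads) lies manip.pinch_z behind it (manip.pinch_z is the distance from the TCP to the grasp point, in mm); z points along the fingers, y is the line along which they close (so a half turn about z gives the same grasp; the last joint's range is limited). The gripper opens to 93 mm and grips with 3 to 60 N. Pads are 15 mm wide; open, the fingers measure 128 mm over their backs; the gripper's body (75 mm by 188 mm) begins 65 mm behind the grasp point.
Start: joints at [1.113, 0.599, -0.003, 1.599, 0.002, 0.943, -0.08], TCP at [269.446, -673.07, 218.618] pointing down, gripper open.
Joint ranges: [-2.57, 2.57], [-0.35, 1.97], [-1.29, 1.29], [0.11, 2.56], [-1.05, 4.19], [0.11, 1.86], [-2.63, 2.63]. Speed limits (rad/s): [2.22, 2.22, 3.01, 3.01, 3.14, 3.14, 3.14].

INTERFACE

Orientations are given as a 3x3 rotation matrix whose columns are the frame's x, y, z axes.
In Python, from workcell import manip gives the robot as it stands.
- The arm moves only by the shell command python3 steer.py 'ROWS' [FORCE]. ROWS is rows parted by semicolons, their numbers by spaces, 1 to 5 of them, each of 7 numbers: the finger opening in mm, then dx, dy, dz in mm, then a rotation vector rx, ry, rz in rad; each row is the pose to reach, as a shift and turn from the pose commanded when the command began, along the tool's axes at that moment; what a row does not reach only later rows make up. A row lasts 1/8 s, in which the tool goes at most 62.5 mm and 0.188 rad, less where a joint would pass 70% of its speed; a pose out of reach is approached as far as the arm can. The fingers move at their own pace and stop on an object; FORCE is the grip in N (left out, the last holds). Time passes only in rows, so rows that do not move let the fingers close. It prints the time, the measured TCP pose, the force, the opening and the grip force at its end.
- manip.sense(): the state, without advancing time (a new reading comes with each control period).
- manip.capture(name): name is "scene" or "top"; returns the picture (384x512x3 uint8, red, green, blue); there is no depth.
- manip.get_calibration(name): a dict with "vfov" (degrees; the focal length in pixels is half the picture's height over the tangent of half this angle, whatever the lens; pixels are square), "cx", "cy" (the principal point, pixels), "T" (4x4, takes a point from camera to world coordinates). Camera axes: x right, y up, looking along -z (the intrinsics and any distortion apply to the point x, -y, -z); pixel columns grow to the right and rows downward; lengths in mm; the calibration is good to about 2 mm. A picture is of the moment at which its call begins. get_calibration takes no time and is no camera call.
- manip.close_job(): hands the job in; it is judged then, once.
The state is a dict: "time_s": time; "q": joint angles; "qd": joint speeds; "tau": joint torques, N m; "position": TCP position; "orientation": TCP orientation; "ft_force": force on the tool from outside, world axes, zero at the start; "moment": the same for the moment, N m; "finger_gap": finger opening in mm; "finger_force": force on a finger pad.
Only numpy, scipy, OpenCV 4.12 (cv2) and the standard library are available. Lean on these libraries where they do the work, as an engineer would, in place of code of your own. Each camera call takes 0.05 s, during which the arm holds its last target. There are 200 camera calls.

## Working session

There is one attempt and no reset: what is moved stays moved. The work goes in short steps, Python scripts to look and compute and a shell command to move; the robot and the scene stay as the last step left them, time stands still between calls to the robot, and variables do not carry over. Pictures are saved under pics/ and viewed, at most 10 in all, crops included, and the job is handed in when it is done.

```bash
ls; mkdir -p pics
python3 - <<'E'
from workcell import manip
import cv2,numpy as np
np.set_printoptions(precision=4,suppress=True)
for n in("scene","top"):
    cv2.imwrite(f"pics/{n}0.png",manip.capture(n)[:,:,::-1]); print(n,manip.get_calibration(n))
s=manip.sense();print(s,manip.pinch_z)
E
```

```text
pics
steer.py
workcell.py
scene {'vfov': 50.42620042739765, 'cx': 254.70671648738136, 'cy': 197.125880633053, 'T': array([[   0.9471,    0.2778,   -0.161 ,  426.8821],
       [  -0.321 ,    0.8078,   -0.4944, -391.6837],
       [  -0.0072,    0.5199,    0.8542,  883.1876],
       [   0.    ,    0.    ,    0.    ,    1.    ]])}
top {'vfov': 44.69602045732741, 'cx': 257.9356003918552, 'cy': 188.01488001429996, 'T': array([[  -0.0094,    0.9951,   -0.0986,  445.3292],
       [  -1.    ,   -0.0095,   -0.0003,   47.5552],
       [  -0.0013,    0.0986,    0.9951, 1261.2521],
       [   0.    ,    0.    ,    0.    ,    1.    ]])}
{'time_s': 0.1, 'q': array([ 1.1133,  0.6   , -0.0025,  1.6   ,  0.0018,  0.9429, -0.0798]), 'qd': array([ 0.0017, -0.0006, -0.0003, -0.0016,  0.0003,  0.0007, -0.0015]), 'tau': array([  0.0039, -76.6556,   1.5014, -25.2937,  -0.0524,   0.0136,
         0.0001]), 'position': array([ 269.3174, -672.6788,  217.8731]), 'orientation': array([[ 0.9283,  0.3717, -0.0006],
       [ 0.3717, -0.9283,  0.0012],
       [-0.0001, -0.0014, -1.    ]]), 'ft_force': array([ 0.8722, -0.4926, -0.3985]), 'moment': array([-0.0406,  0.0011,  0.0077]), 'finger_force': 0.0, 'finger_gap': 92.87725682435759} 18.8
```

View pics/scene0.png

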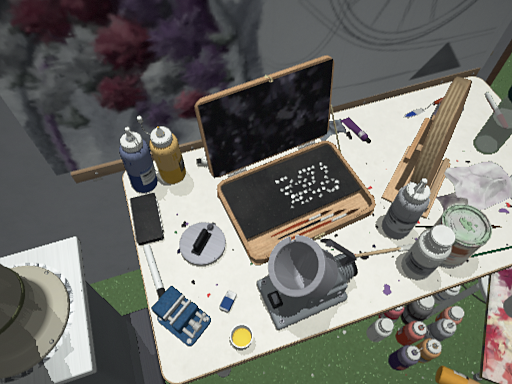

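View pics/top0.png

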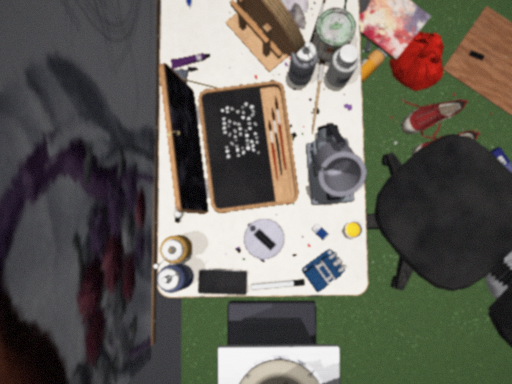

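The scene view shows the lid at about (203,243) and the drum mouth at about (297,267). The top view has the lid at (264,238) and the mouth at (342,173). I'll enlarge both.

Run:
```python
import cv2,numpy as np
a=cv2.imread("pics/scene0.png");b=cv2.imread("pics/top0.png")
f=lambda im,x,y,w,h,s:cv2.resize(im[y:y+h,x:x+w],None,fx=s,fy=s,interpolation=cv2.INTER_CUBIC)
r1=np.hstack([f(a,175,215,57,57,5),f(a,255,225,103,57,5)])
r2=np.hstack([f(b,235,210,57,57,5),f(b,295,130,103,57+6,5)[:285]])
cv2.imwrite("pics/c1.png",np.vstack([r1,r2]));
cv2.imwrite("pics/c2.png",np.hstack([f(a,255,230,66,100,6),f(b,300,115,66,100,6)]))
```

```text
(no output)
```

View pics/c1.png

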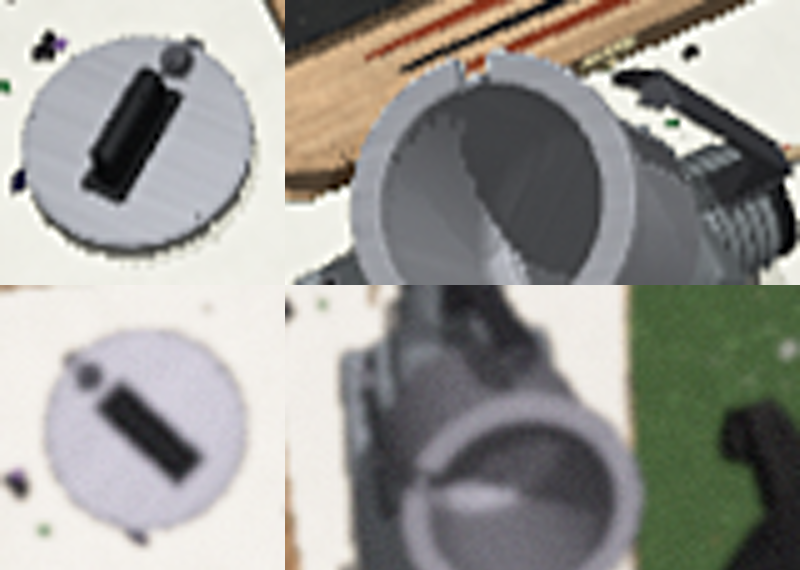

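View pics/c2.png

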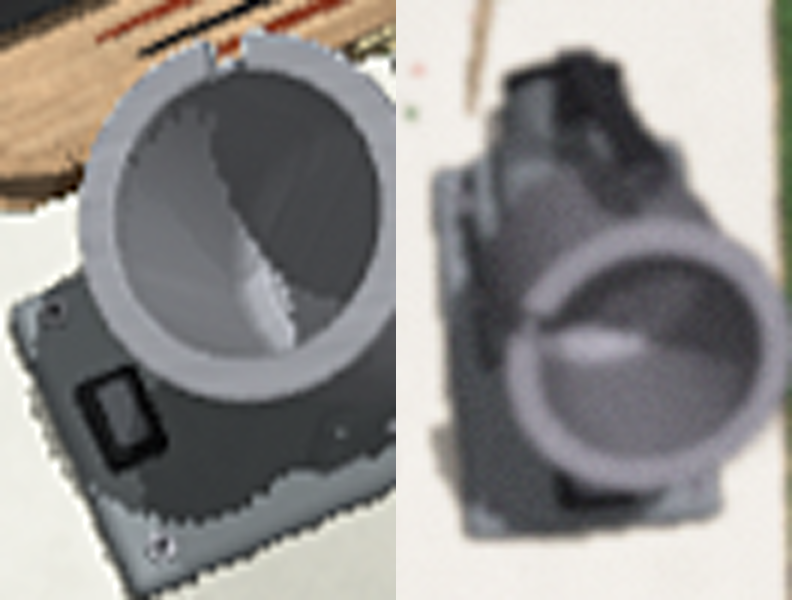

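```bash
cat > h.py <<'E'
import numpy as np,cv2
from scipy.optimize import minimize
from scipy.ndimage import map_coordinates
from scipy.spatial.transform import Rotation as R
np.set_printoptions(precision=3,suppress=True)
from workcell import manip
C={n:manip.get_calibration(n) for n in("scene","top")}
def proj(n,P):
    c=C[n];f=192/np.tan(np.radians(c["vfov"])/2)
    p=(np.atleast_2d(P)-c["T"][:3,3])@c["T"][:3,:3]
    return np.c_[c["cx"]-f*p[:,0]/p[:,2],c["cy"]+f*p[:,1]/p[:,2]]
def unproj(n,u,v,z):
    c=C[n];f=192/np.tan(np.radians(c["vfov"])/2)
    d=c["T"][:3,:3]@np.array([(u-c["cx"])/f,-(v-c["cy"])/f,-1]);o=c["T"][:3,3]
    return o+d*(z-o[2])/d[2]
def grads(tag,s=1.0):
    G={}
    for n in C:
        g=cv2.GaussianBlur(cv2.imread(f"pics/{n}{tag}.png",0).astype(float),(0,0),s)
        G[n]=np.hypot(cv2.Sobel(g,-1,1,0),cv2.Sobel(g,-1,0,1))
    return G
th=np.linspace(0,2*np.pi,120,endpoint=False)
circ=np.c_[np.cos(th),np.sin(th),0*th]
def samp(I,p): return map_coordinates(I,[p[:,1],p[:,0]],order=1)
def Rm(yaw,turn=0):  # mouth frame: axis leans towards tumbler -x
    return (R.from_euler('z',yaw)*R.from_euler('y',-np.pi/6)*R.from_euler('z',turn)).as_matrix()
E
cat > fit.py <<'E'
from h import *
G=grads("0")
def cm(p,cams=("scene","top"),s=1):
    c=np.r_[p[:2],186];M=Rm(p[2]);k=0
    for n in cams:
        for r in(43.5,56): k-=samp(G[n],proj(n,c+r*circ@M.T)).mean()
    return k
x0=unproj("top",342,173,186)[:2]; x1=unproj("scene",296.8,266.2,186)[:2]; print(x0,x1)
best=None
for cams in(("scene",),("top",),("scene","top")):
    b=min((minimize(cm,np.r_[(x0+x1)/2+[i,j],y],args=(cams,),method="Nelder-Mead",options=dict(initial_simplex=None,xatol=.02)) for i in(-4,4) for j in(-4,4) for y in(0,.15)),key=lambda r:r.fun)
    print(cams,b.x,b.fun)
p=b.x
# notch angle: darkest/brightness profile on ring
for n in C:
    g=cv2.imread(f"pics/{n}0.png",0).astype(float);M=Rm(p[2]);a=np.radians(np.arange(0,360,3))
    v=np.mean([samp(g,proj(n,np.r_[p[:2],186]+r*np.c_[np.cos(a),np.sin(a),0*a]@M.T)) for r in(46,50,53)],0)
    print(n,v.round().astype(int))
# lid
def cl(q,cams=("scene","top")):
    c=np.r_[q[:2],18];return -sum(samp(G[n],proj(n,c+54.5*circ)).mean() for n in cams)
l0=unproj("top",264,238,18)[:2]
for cams in(("scene",),("top",),("scene","top")):
    l=minimize(cl,l0,args=(cams,),method="Nelder-Mead");print(cams,l.x,l.fun)
v=[unproj("scene",175+177/5-.4,215+62/5-.4,29),unproj("top",235+88/5-.4,210+(375-285)/5-.4,29)]
for w in v: d=w[:2]-l.x;print("vent",w,np.hypot(*d),np.arctan2(d[1],d[0]))
E
python3 fit.py
```

```text
3 workcell.py
  5 steer.py
  8 total
[ 584.999 -147.467] [ 583.419 -151.852]
('scene',) [ 581.947 -147.931    0.096] -342.9445644878997
('top',) [ 582.23  -147.385    0.131] -279.6380384403259
('scene', 'top') [ 581.974 -147.773    0.142] -620.8621065325323
scene [158 156 157 158 156 155 157 158 161 156 154 156 154 155 157 156 154 157
 159 161 128 128 151 160 126 162 160 162 161 154 158 159 156 154 155 157
 159 158 160 157 157 160 162 163 160 159 161 163 156 157 158 160 157 154
 157 160 160 159 159 160 158 157 156 156 157 158 158 157 157 157 155 155
 153 156 154 153 156 156 155 155 155 155 156 156 154 155 155 156 155 157
 156 156 155 156 159 161 161 161 160 159 159 159 159 158 157 159 159 158
 161 160 159 157 158 162 162 159 159 162 162 161]
top [147 146 144 143 145 143 142 143 143 141 140 141 140 140 142 141 140 140
 136 121  98  92 102 111 124 135 141 142 141 141 142 142 142 142 142 142
 144 144 144 144 146 149 149 147 147 146 144 144 146 147 146 148 145 145
 144 145 145 146 148 145 144 145 145 147 145 148 146 146 146 152 151 148
 148 148 149 149 148 147 146 145 143 142 142 143 141 143 140 140 142 141
 141 141 141 139 143 145 146 149 151 152 153 152 148 147 148 149 149 150
 150 149 147 145 145 146 145 147 144 146 148 147]
('scene',) [434.189  34.678] -159.02711909832252
('top',) [434.203  34.33 ] -107.04172592691005
('scene', 'top') [434.16   34.468] -265.80714053460076
vent [462.185  59.01   29.   ] 37.25196449999968 0.7192375856018491
vent [462.956  64.038  29.   ] 41.27472098852171 0.7986742044009213
```

```bash
cat > fit2.py <<'E'
from h import *
G=grads("0",.7)
t=np.linspace(0,1,30)[:,None]
def seg(a,b): return (1-t)*np.array(a)+t*np.array(b)
z=37
F=np.vstack([seg((-29,6.5,z),(23,6.5,z)),seg((-29,-6.5,z),(23,-6.5,z))])
V=8*circ+[40,0,17]
L=54.5*circ+[0,0,6]
def c(q,cams):
    M=R.from_euler('z',q[2]).as_matrix();k=0
    for n in cams:
        for S in(F,V,L): k-=samp(G[n],proj(n,S@M.T+[q[0],q[1],12])).mean()
    return k
for cams in(("scene",),("top",),("scene","top")):
    r=min((minimize(c,[434.2,34.5,y],args=(cams,),method="Nelder-Mead") for y in(.65,.72,.8,.88)),key=lambda r:r.fun);print(cams,r.x,r.fun)
# bed plate rectangle: fit yaw with rim centre tied
for zz in(8,12,16,20):
  B=[seg((-85,-58,zz),(-85,58,zz)),seg((-85,58,zz),(85,58,zz))]
  def cb(p,cams=("scene","top")):
    M=R.from_euler('z',p[2]).as_matrix();o=np.r_[p[:2],0]
    return -sum(samp(G[n],proj(n,S@M.T+o)).mean() for n in cams for S in B)-sum(samp(G[n],proj(n,o+M@[-30,0,186]+r*circ@Rm(p[2]).T)).mean() for n in cams for r in(43.5,56))
  r=min((minimize(cb,np.r_[np.array([582,-147.7])+30*np.array([np.cos(y),np.sin(y)]),y],method="Nelder-Mead") for y in(.06,.1,.14)),key=lambda r:r.fun)
  print(zz,r.x,r.fun,(R.from_euler('z',r.x[2]).as_matrix()@[-30,0,0])[:2]+r.x[:2])
s=manip.sense();print(s["position"],s["orientation"])
E
python3 fit2.py
```

```text
('scene',) [433.583  30.07    0.803] -749.4403249822506
('top',) [434.804  34.719   0.822] -583.0749295801181
('scene', 'top') [435.27   33.222   0.799] -1293.7689912473481
8 [ 610.824 -145.209    0.074] -1755.927474703026 [ 580.908 -147.441]
12 [ 610.566 -145.203    0.081] -1722.5383729879989 [ 580.664 -147.623]
16 [ 610.299 -145.087    0.084] -1657.7730751799147 [ 580.406 -147.609]
20 [ 610.229 -144.982    0.09 ] -1578.9330337161618 [ 580.351 -147.688]
[ 269.317 -672.679  217.873] [[ 0.928  0.372 -0.001]
 [ 0.372 -0.928  0.001]
 [-0.    -0.001 -1.   ]]
```

```bash
cat > go.py <<'E'
from h import *
def delta(P,M):
    s=manip.sense();O=s["orientation"]
    print("t",round(s["time_s"],2),"shift",O.T@(np.array(P)-s["position"]),"rot",R.from_matrix(O.T@M).as_rotvec(),"dist",np.linalg.norm(np.array(P)-s["position"]))
def down(yaw):
    c,s_=np.cos(yaw),np.sin(yaw);return np.array([[c,s_,0],[s_,-c,0],[0,0,-1]])
MC=np.array([581.3,-147.7,186.]);YAW=.09
def mouth(turn,h,side=(0,0)):  # tool over drum axis, key direction at turn; TCP h above rim plane
    M=Rm(YAW,turn);T=M@np.diag([1,-1,-1]);return MC+M@np.r_[side,h],T
E
python3 -c "
from go import *
delta((430,-350,300),down(.381));delta((435,33.5,120),down(.80))"
python3 steer.py '90 0 0 -82 0 0 0; 90 135 -120 -82 0 0 -0.1; 90 135 -120 -82 0 0 -0.2; 90 269 -240 -82 0 0 -0.3; 90 269 -240 -82 0 0 -0.419' 
python3 -c "
from go import *
delta((435,33.5,200),down(.80))"
```

```text
time_s: 0.72
position: [381.1, -448.0, 297.7]
orientation: [[0.694, 0.72, -0.0], [0.72, -0.694, -0.0], [-0.0, -0.0, -1.0]]
ft_force: [0.1, -0.3, -0.1]
finger_gap: 90.1
finger_force: 0.0
t 0.72 shift [ 383.977 -295.435   97.72 ] rot [-0.     0.     0.003] dist 494.23620522780385
```

```bash
python3 steer.py '90 384 -295 0 0 0 0; 90 384 -295 0 0 0 0; 90 384 -295 0 0 0 0; 90 384 -295 0 0 0 0; 90 384 -295 0 0 0 0' 
python3 -c "
from go import *
delta((435,33.5,120),down(.80))"
```

```text
time_s: 1.35
position: [416.5, -137.6, 297.8]
orientation: [[0.697, 0.717, 0.0], [0.717, -0.697, -0.0], [0.0, 0.0, -1.0]]
ft_force: [1.2, -0.4, -0.0]
finger_gap: 89.8
finger_force: 0.0
t 1.35 shift [ 135.6   -106.021  177.76 ] rot [ 0. -0. -0.] dist 247.43994588453657
```

```bash
python3 steer.py '90 136 -106 0 0 0 0; 90 136 -106 60 0 0 0; 90 136 -106 120 0 0 0; 90 136 -106 178 0 0 0; 90 136 -106 178 0 0 0' 
python3 -c "
from go import *
import cv2
delta((435,33.5,22),down(.80))
a=manip.capture('scene');b=manip.capture('top')
f=lambda im,x,y,w,h,s:cv2.resize(im[y:y+h,x:x+w],None,fx=s,fy=s,interpolation=cv2.INTER_CUBIC)
cv2.imwrite('pics/c3.png',np.hstack([f(a,140,180,120,120,3),f(b,210,180,120,120,3)])[:,:,::-1])"
```

```text
time_s: 1.98
position: [434.2, 32.8, 117.4]
orientation: [[0.696, 0.718, -0.003], [0.718, -0.696, 0.0], [-0.002, -0.002, -1.0]]
ft_force: [0.8, 0.0, -0.0]
finger_gap: 89.9
finger_force: 0.0
t 1.98 shift [ 1.184  0.29  95.349] rot [-0.002  0.002  0.001] dist 95.35672409693244
```

View pics/c3.png

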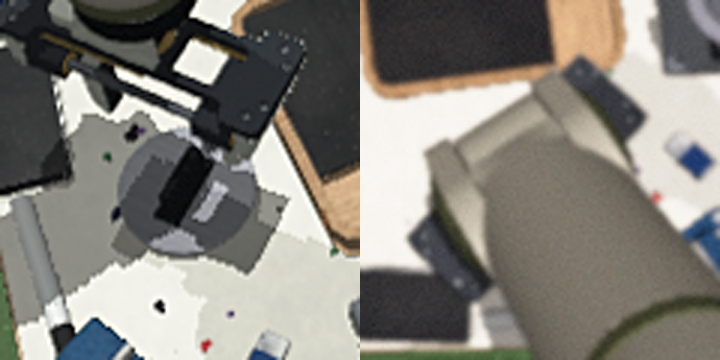

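The gripper stands over the lid, with the fin between the fingers and free space around them. I'll lower and grip.

```bash
python3 steer.py '90 1 0 50 0 0 0; 60 1 0 85 0 0 0; 40 1 0 95 0 0 0; 10 1 0 95 0 0 0; 5 1 0 95 0 0 0' 30
python3 steer.py '5 0 0 0 0 0 0; 5 0 0 0 0 0 0; 5 0 0 0 0 0 0; 5 0 0 0 0 0 0' 30
```

```text
time_s: 2.7
position: [436.9, 32.4, 26.1]
orientation: [[0.697, 0.717, 0.002], [0.717, -0.697, 0.0], [0.002, 0.001, -1.0]]
ft_force: [-0.7, 0.2, 0.1]
finger_gap: 54.4
finger_force: 0.0
time_s: 3.2
position: [435.9, 32.8, 24.8]
orientation: [[0.697, 0.717, -0.0], [0.717, -0.697, 0.0], [-0.0, -0.0, -1.0]]
ft_force: [-2.5, 0.7, 1.8]
finger_gap: 14.8
finger_force: 0.8
```

```bash
python3 steer.py '20 0 0 0 0 0 0; 20 0 0 3 0 0 0; 5 0 0 3 0 0 0; 5 0 0 3 0 0 0; 5 0 0 3 0 0 0' 45
python3 steer.py '5 0 0 0 0 0 0; 5 0 0 0 0 0 0' 45
python3 -c "
from go import *
s=manip.sense();print(s['position'],s['orientation'],s['q'],s['ft_force'])"
```

```text
time_s: 3.82
position: [436.0, 32.5, 21.6]
orientation: [[0.697, 0.717, -0.0], [0.717, -0.697, -0.0], [-0.0, -0.0, -1.0]]
ft_force: [-0.6, -0.1, -2.8]
finger_gap: 12.4
finger_force: 45.0
time_s: 4.08
position: [436.1, 32.6, 21.7]
orientation: [[0.697, 0.717, -0.0], [0.717, -0.697, -0.0], [-0.0, -0.0, -1.0]]
ft_force: [0.2, -0.1, -2.9]
finger_gap: 12.8
finger_force: 45.0
[436.098  32.555  21.728] [[ 0.697  0.717 -0.   ]
 [ 0.717 -0.697 -0.   ]
 [-0.    -0.    -1.   ]] [-0.137  0.643 -0.096  2.391  0.483  0.124 -1.466] [ 0.201 -0.093 -2.934]
```

```bash
python3 steer.py '5 0 0 -60 0 0 0; 5 0 0 -120 0 0 0; 5 0 0 -180 0 0 0; 5 0 0 -180 0 0 0'
python3 -c "
from go import *
for n,u,v in(('scene',292.8,238.3),('top',321.4,167.6)):
    o=C[n]['T'][:3,3];d=unproj(n,u,v,100)-o;M=Rm(YAW);k=(MC-o)@M[:,2]/(d@M[:,2]);w=M.T@(o+k*d-MC);print(n,w,np.hypot(w[0],w[1]),np.arctan2(w[1],w[0]))
for n in C:
  g=cv2.imread(f'pics/{n}0.png',0).astype(float);M=Rm(YAW);a=np.radians(np.arange(50,95,2.5))
  for r in (46,49,52): print(n,r,samp(g,proj(n,MC+r*np.c_[np.cos(a),np.sin(a),0*a]@M.T)).round())
P,T=mouth(1.5,70);print(P,T);delta(P,T);delta(P-[80,0,0],T)
"
```

```text
time_s: 4.58
position: [438.0, 32.6, 205.4]
orientation: [[0.698, 0.716, 0.008], [0.716, -0.698, 0.0], [0.006, 0.005, -1.0]]
ft_force: [-0.4, -0.0, -3.3]
finger_gap: 12.6
finger_force: 45.0
scene [20.046 44.546  0.   ] 48.848563130503706 1.1479362234211694
top [22.591 47.72  -0.   ] 52.79719471976337 1.1286425746294115
scene 46 [154. 153. 154. 151. 126. 121. 162. 199. 180. 127. 130. 152. 156. 157.
 155. 155. 156. 157.]
scene 49 [154. 155. 155. 163. 191. 158. 121. 112. 114. 137. 131. 159. 156. 156.
 155. 155. 155. 154.]
scene 52 [159. 157. 154. 156. 166. 102.  85. 120. 129. 155. 135. 158. 159. 154.
 157. 153. 153. 157.]
top 46 [127. 130. 125. 117. 100.  84.  76.  86. 101. 114. 121. 127. 133. 136.
 136. 134. 136. 138.]
top 49 [147. 145. 145. 137. 117. 101.  99. 106. 115. 123. 132. 140. 146. 147.
 147. 146. 147. 149.]
top 52 [148. 147. 146. 141. 123. 104. 102. 105. 111. 117. 129. 140. 145. 148.
 148. 147. 145. 144.]
[ 546.442 -150.846  246.622] [[-0.029  0.867  0.498]
 [ 0.999  0.007  0.045]
 [ 0.035  0.499 -0.866]]
t 4.58 shift [-55.452 205.906 -40.469] rot [-0.473  0.239 -0.773] dist 217.04865885060994
t 4.58 shift [-111.275  148.605  -41.08 ] rot [-0.473  0.239 -0.773] dist 190.14030907419257
```

```bash
python3 steer.py '5 -56 40 -65 -0.09 0.05 -0.155; 5 -83 80 -65 -0.19 0.10 -0.31; 5 -111 149 -65 -0.28 0.14 -0.46; 5 -111 149 -65 -0.38 0.19 -0.62; 5 -111 149 -65 -0.473 0.239 -0.773'
python3 -c "
from go import *
P,T=mouth(1.5,70);delta(P,T);print(manip.sense()['q'])
"
```

```text
time_s: 5.2
position: [465.0, -150.1, 265.1]
orientation: [[0.087, 0.901, 0.426], [0.994, -0.105, 0.02], [0.062, 0.421, -0.905]]
ft_force: [0.5, 1.5, -3.3]
finger_gap: 12.7
finger_force: 45.0
t 5.2 shift [ 5.161 65.711 51.342] rot [-0.081  0.029 -0.115] dist 83.55036008755928
[ 0.935  0.189 -0.732  2.329  0.024  0.247  0.116]
```

```bash
python3 steer.py '5 2 33 26 -0.04 0.015 -0.06; 5 5 66 51 -0.081 0.029 -0.115; 5 5 66 51 -0.081 0.029 -0.115; 5 5 66 51 -0.081 0.029 -0.115'
python3 -c "
from go import *
P,T=mouth(1.5,70);delta(P,T);print(manip.sense()['q'])
P,T=mouth(1.5,28);delta(P,T)
import cv2
a=manip.capture('scene');b=manip.capture('top')
f=lambda im,x,y,w,h,s:cv2.resize(im[y:y+h,x:x+w],None,fx=s,fy=s,interpolation=cv2.INTER_CUBIC)
cv2.imwrite('pics/c4.png',np.hstack([f(a,220,190,130,130,3),f(b,270,110,130,130,3)])[:,:,::-1])"
```

```text
time_s: 5.7
position: [545.3, -148.8, 246.3]
orientation: [[-0.026, 0.869, 0.494], [0.999, 0.004, 0.046], [0.038, 0.494, -0.868]]
ft_force: [-0.0, -0.5, -3.3]
finger_gap: 12.5
finger_force: 45.0
t 5.7 shift [-2.064  1.117  0.197] rot [-0.005 -0.001 -0.003] dist 2.3551695289876755
[ 0.763  0.304 -0.612  2.273  0.178  0.12   0.062]
t 5.7 shift [-2.11   1.321 42.197] rot [-0.005 -0.001 -0.003] dist 42.2698594382976
```

View pics/c4.png

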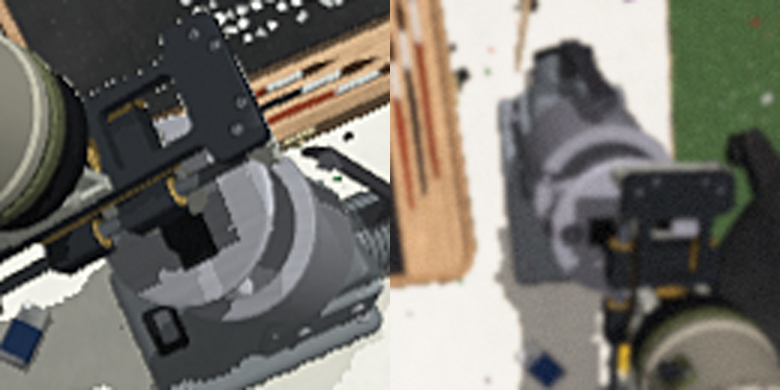

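```bash
python3 steer.py '5 -2 1 22 0 0 0; 5 -2 1 42 -0.005 0 0; 5 -2 1 42 -0.005 0 0; 5 -2 1 42 -0.005 0 0'
python3 -c "
from go import *
P,T=mouth(1.5,20);delta(P,T);s=manip.sense();print(s['q'],s['moment'])"
```

```text
time_s: 6.3
position: [567.5, -149.8, 212.6]
orientation: [[-0.026, 0.865, 0.501], [0.999, 0.005, 0.043], [0.035, 0.501, -0.865]]
ft_force: [-0.2, -0.5, -2.5]
finger_gap: 12.4
finger_force: 45.0
t 6.3 shift [ 0.813 -1.319  9.949] rot [ 0.003  0.002 -0.003] dist 10.068500408643965
[ 0.783  0.406 -0.687  2.273  1.286  0.114 -1.037] [-0.153  0.71  -0.002]
```

```bash
python3 steer.py '5 1 -1 4 0 0 0; 5 1 -1 9 0 0 0; 5 1 -1 9 0 0 0'
python3 steer.py '5 0 0 2 0 0 0; 5 0 0 2 0 0 0'
python3 -c "
from go import *
P,T=mouth(1.5,15.7);delta(P,T);s=manip.sense();print(T.T@s['ft_force'],s['q'],s['moment'])"
```

```text
time_s: 6.68
position: [571.1, -148.4, 204.3]
orientation: [[-0.026, 0.866, 0.5], [0.999, 0.005, 0.044], [0.035, 0.501, -0.865]]
ft_force: [0.1, 0.4, -2.1]
finger_gap: 12.8
finger_force: 45.0
time_s: 6.92
position: [572.5, -148.5, 202.6]
orientation: [[-0.026, 0.865, 0.5], [0.999, 0.005, 0.044], [0.036, 0.501, -0.865]]
ft_force: [0.3, -0.3, -2.5]
finger_gap: 12.5
finger_force: 45.0
t 6.92 shift [-0.063 -0.647  3.126] rot [ 0.003  0.001 -0.003] dist 3.1924831868991608
[-0.431 -1.034  2.286] [ 0.758  0.426 -0.668  2.276  1.501  0.115 -1.252] [-0.117  0.704 -0.001]
```

```bash
for i in 1; do python3 steer.py '5 0 0 2 0 0 0; 5 0 0 2 0 0 0'; done
python3 steer.py '5 0 0 1.5 0 0 0; 5 0 0 1.5 0 0 0'
python3 steer.py '5 0 0 1.5 0 0 0; 5 0 0 1.5 0 0 0'
python3 -c "
from go import *
P,T=mouth(1.5,15.7);delta(P,T);s=manip.sense();print(T.T@s['ft_force'],s['q'],s['moment'])"
```

```text
time_s: 7.18
position: [573.6, -148.3, 200.7]
orientation: [[-0.026, 0.866, 0.5], [0.999, 0.004, 0.044], [0.036, 0.501, -0.865]]
ft_force: [0.7, 0.1, -2.6]
finger_gap: 12.7
finger_force: 45.0
time_s: 7.42
position: [574.2, -148.5, 199.6]
orientation: [[-0.025, 0.865, 0.5], [0.999, 0.004, 0.043], [0.035, 0.501, -0.865]]
ft_force: [-4.5, -1.8, 3.6]
finger_gap: 12.4
finger_force: 45.0
time_s: 7.68
position: [574.9, -149.2, 198.4]
orientation: [[-0.024, 0.865, 0.501], [0.999, 0.004, 0.042], [0.034, 0.501, -0.865]]
ft_force: [-6.2, -3.2, 6.2]
finger_gap: 12.6
finger_force: 45.0
t 7.67 shift [ 0.836 -0.652 -1.719] rot [ 0.003  0.003 -0.003] dist 2.019985917010081
[-2.755 -2.325 -8.582] [ 0.767  0.44  -0.686  2.275  1.576  0.131 -1.325] [-0.237  0.884 -0.047]
```

```bash
python3 steer.py '5 0 0 0 0 0 0.05; 5 0 0 0 0 0 0.1; 5 0 0 0 0 0 0.1'
cat > st.py <<'E'
from go import *
import sys
s=manip.sense();M=Rm(YAW);p=M.T@(s["position"]-MC);O=M.T@s["orientation"]
print("t",s["time_s"],"mouth-frame TCP",p,"turn",np.arctan2(O[1,0],O[0,0]),"tilt",O[:2,2],"F",s["orientation"].T@s["ft_force"],"mom",s["orientation"].T@s["moment"],"q",s["q"])
E
python3 st.py
python3 steer.py '5 0 0 0 0 0 0.05; 5 0 0 0 0 0 0.1; 5 0 0 0 0 0 0.1' >/dev/null;python3 st.py
```

```text
time_s: 8.05
position: [573.6, -148.5, 197.6]
orientation: [[0.062, 0.865, 0.499], [0.994, -0.096, 0.043], [0.085, 0.493, -0.866]]
ft_force: [-8.7, -1.9, 4.3]
finger_gap: 12.8
finger_force: 45.0
t 8.05 mouth-frame TCP [-0.903 -0.12  13.894] turn 1.3966270057322154 tilt [ 0.001 -0.002] F [-2.061 -5.243 -8.113] mom [ 1.768 -0.052 -0.226] q [ 0.781  0.445 -0.706  2.276  1.568  0.142 -1.417]
t 8.425 mouth-frame TCP [-0.452  0.35  13.813] turn 1.2969818314831305 tilt [ 0.001 -0.001] F [-0.918 -5.34  -6.729] mom [ 1.561  0.043 -0.099] q [ 0.793  0.449 -0.725  2.275  1.563  0.151 -1.51 ]
```

```bash
for i in 1 ; do python3 steer.py '5 0 0 0 0 0 0.04; 5 0 0 0 0 0 0.07; 5 0 0 0 0 0 0.07' >/dev/null;python3 st.py;done
python3 steer.py '5 0 0 0.4 0 0 0.04; 5 0 0 0.4 0 0 0.04; 5 0 0 0.4 0 0 0.04' >/dev/null;python3 st.py
```

```text
t 8.8 mouth-frame TCP [ 0.782 -0.067 13.566] turn 1.227195839114418 tilt [ 0.003 -0.001] F [-1.045 -1.63   1.802] mom [ 0.894 -0.32   0.026] q [ 0.801  0.453 -0.737  2.273  1.559  0.157 -1.575]
t 9.175 mouth-frame TCP [ 0.8   -0.037 13.2  ] turn 1.1883159429363905 tilt [ 0.003 -0.001] F [-0.356 -2.193  2.56 ] mom [ 0.695 -0.365 -0.   ] q [ 0.806  0.455 -0.744  2.272  1.562  0.162 -1.616]
```

The contact load vanished at turn 1.2, so the key is over the notch. I'll press it in.

```bash
python3 steer.py '5 0 0 1.5 0 0 0; 5 0 0 1.5 0 0 0' >/dev/null;python3 st.py
python3 steer.py '5 0 0 1.5 0 0 0; 5 0 0 1.5 0 0 0' >/dev/null;python3 st.py
```

```text
t 9.425 mouth-frame TCP [ 0.764  0.004 11.686] turn 1.1877325093916324 tilt [ 0.003 -0.001] F [-0.15  -0.906  2.46 ] mom [ 0.681 -0.355 -0.043] q [ 0.807  0.46  -0.749  2.272  1.578  0.167 -1.633]
t 9.675 mouth-frame TCP [ 0.986  0.472 10.532] turn 1.1882215075797606 tilt [ 0.003 -0.001] F [ 0.934 -1.555 -6.359] mom [ 0.808 -0.337  0.048] q [ 0.809  0.464 -0.754  2.272  1.593  0.171 -1.647]
```

```bash
python3 steer.py '5 0 0 1 0 0 0; 5 0 0 1 0 0 0' >/dev/null;python3 st.py
python3 steer.py '5 0 0 1 0 0 0; 5 0 0 1 0 0 0' >/dev/null;python3 st.py
python3 -c "
from go import *
import cv2
a=manip.capture('scene');b=manip.capture('top')
f=lambda im,x,y,w,h,s:cv2.resize(im[y:y+h,x:x+w],None,fx=s,fy=s,interpolation=cv2.INTER_CUBIC)
cv2.imwrite('pics/c5.png',np.hstack([f(a,255,220,80,100,5),f(b,305,130,80,100,5)])[:,:,::-1])"
```

```text
t 9.925 mouth-frame TCP [1.104 0.841 9.752] turn 1.188704729704429 tilt [ 0.004 -0.001] F [  1.277  -1.327 -10.182] mom [ 0.895 -0.168 -0.034] q [ 0.811  0.466 -0.758  2.272  1.602  0.174 -1.656]
t 10.175 mouth-frame TCP [1.114 0.858 9.625] turn 1.1892351341144238 tilt [ 0.004 -0.002] F [  1.339  -3.271 -29.431] mom [ 1.35  -0.248  0.005] q [ 0.813  0.467 -0.762  2.273  1.611  0.178 -1.664]
```

View pics/c5.png

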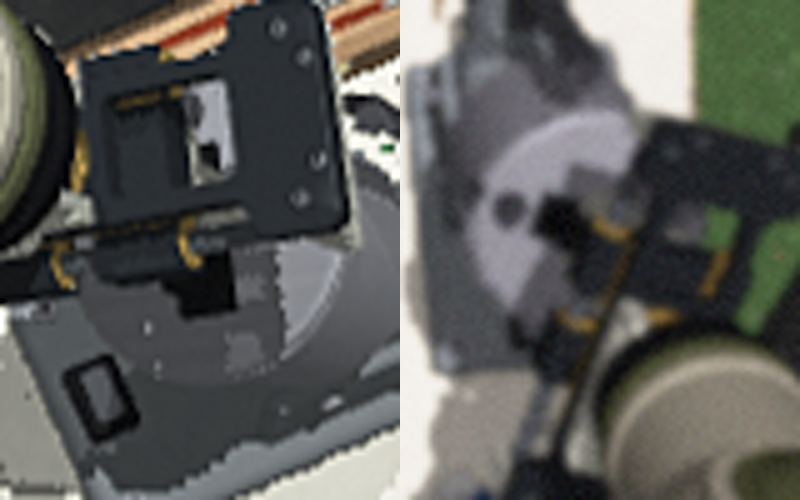

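The stop is firm at 9.6 mm, so the lid is home. I'll unload it and turn lid and drum together.

```bash
python3 steer.py '5 0 0 -1.5 0 0 0; 5 0 0 -1.5 0 0 0' >/dev/null;python3 st.py
python3 steer.py '5 0 0 -1.5 0 0 0.1; 5 0 0 -1.5 0 0 0.2; 5 0 0 -1.5 0 0 0.3; 5 0 0 -1.5 0 0 0.3' >/dev/null;python3 st.py
```

```text
t 10.525 mouth-frame TCP [0.814 0.039 9.831] turn 1.187610101249713 tilt [ 0.003 -0.001] F [ 0.643 -1.198 -2.13 ] mom [ 0.698 -0.358 -0.054] q [ 0.812  0.466 -0.758  2.272  1.596  0.174 -1.65 ]
t 11.025 mouth-frame TCP [-1.155  1.041 10.775] turn 0.8865491952948169 tilt [0.    0.001] F [-1.789 -5.96   1.226] mom [ 1.752 -0.587 -0.272] q [ 0.845  0.477 -0.805  2.272  1.568  0.198 -1.92 ]
```

```bash
python3 steer.py '5 0 0 1.5 0 0 0.1; 5 0 0 1.5 0 0 0.2; 5 0 0 1.5 0 0 0.3; 5 0 0 1.5 0 0 0.3' >/dev/null;python3 st.py
python3 steer.py '5 0 0 0 0 0 0.1; 5 0 0 0 0 0 0.2; 5 0 0 0 0 0 0.3; 5 0 0 0 0 0 0.3' >/dev/null;python3 st.py
```

```text
t 11.525 mouth-frame TCP [-0.958  1.324  9.783] turn 0.5872417805092152 tilt [0.001 0.001] F [-3.381 -7.291 -8.766] mom [ 1.587 -1.251 -0.039] q [ 0.874  0.493 -0.852  2.271  1.571  0.228 -2.22 ]
t 12.025 mouth-frame TCP [-0.782  1.271  9.797] turn 0.287231560492499 tilt [0.001 0.   ] F [-4.517 -5.27  -8.197] mom [ 1.146 -1.59  -0.022] q [ 0.899  0.505 -0.89   2.269  1.564  0.252 -2.51 ]
```

```bash
python3 steer.py '5 0 0 -0.7 0 0 0.06; 5 0 0 -0.7 0 0 0.1' >/dev/null;python3 st.py
python3 -c "
from go import *
import cv2
a=manip.capture('scene');b=manip.capture('top')
f=lambda im,x,y,w,h,s:cv2.resize(im[y:y+h,x:x+w],None,fx=s,fy=s,interpolation=cv2.INTER_CUBIC)
cv2.imwrite('pics/c6.png',np.hstack([f(a,255,220,80,100,5),f(b,305,130,80,100,5)])[:,:,::-1])"
```

```text
t 12.275 mouth-frame TCP [-0.496  1.928 10.21 ] turn 0.18789802047456788 tilt [0.001 0.002] F [-3.889 -5.632  0.648] mom [ 1.524 -1.421 -0.277] q [ 0.92   0.516 -0.924  2.268  1.554  0.272 -2.598]
```

View pics/c6.png

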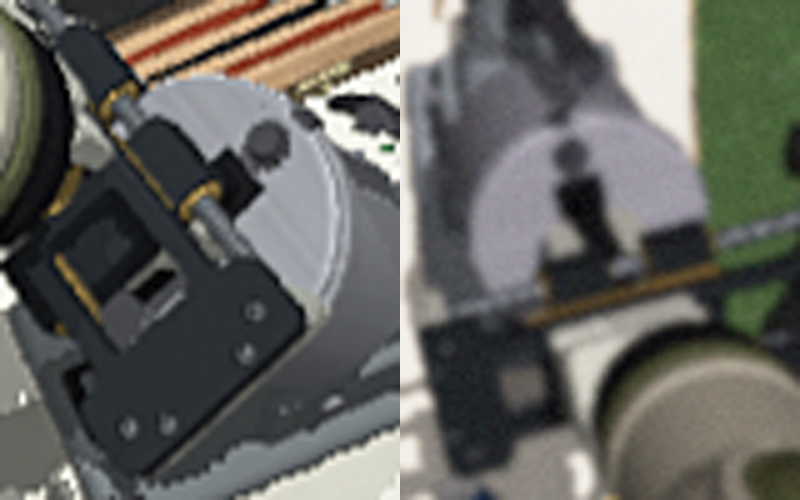

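Lid and key have turned with the drum: the key is at about (305,118) in the scene crop, nearly uphill, and no notch shows elsewhere. Joint 7 is near its limit, so I'll let go, make a half turn and grip again.

```bash
python3 steer.py '40 0 0 0 0 0 0; 50 0 0 0 0 0 0; 50 0 0 -20 0 0 0; 50 0 0 -50 0 0 0; 50 0 0 -50 0 0 0'>/dev/null; python3 st.py
python3 steer.py '50 0 0 0 0 0 -0.18; 50 0 0 0 0 0 -0.36; 50 0 0 0 0 0 -0.54; 50 0 0 0 0 0 -0.72; 50 0 0 0 0 0 -0.9'>/dev/null; python3 st.py
python3 -c "
from go import *
cv2.imwrite('pics/scene1.png',manip.capture('scene')[:,:,::-1]);cv2.imwrite('pics/top1.png',manip.capture('top')[:,:,::-1])
M=Rm(YAW)
for n in C: print(n,proj(n,np.array([MC+M@[66,0,0],MC+M@[50,0,0],MC])))"
```

```text
t 13.0 mouth-frame TCP [ 1.523 -0.746 61.679] turn 0.1865757597482544 tilt [ 0.005 -0.004] F [-0.334 -0.519 -0.327] mom [ 0.054 -0.454 -0.015] q [ 1.035  0.421 -1.004  2.261  1.132  0.251 -2.185]
t 13.625 mouth-frame TCP [ 1.052 -0.476 59.751] turn 1.092607330367592 tilt [ 0.004 -0.002] F [ 0.267  0.317 -0.464] mom [ 0.433 -0.263 -0.025] q [ 1.145  0.51  -1.201  2.257  1.272  0.384 -1.411]
scene [[325.058 245.161]
 [317.613 249.934]
 [294.865 264.519]]
top [[341.788 147.768]
 [341.876 154.394]
 [342.144 174.581]]
```

```bash
python3 steer.py '50 0 0 0 0 0 -0.18; 50 0 0 0 0 0 -0.36; 50 0 0 0 0 0 -0.54; 50 0 0 0 0 0 -0.72; 50 0 0 0 0 0 -0.9'>/dev/null; python3 st.py
python3 steer.py '50 0 0 0 0 0 -0.18; 50 0 0 0 0 0 -0.36; 50 0 0 0 0 0 -0.54; 50 0 0 0 0 0 -0.72; 50 0 0 0 0 0 -0.9'>/dev/null; python3 st.py
```

```text
t 14.35 mouth-frame TCP [ 0.907 -0.185 59.992] turn 1.9881046231770023 tilt [ 0.003 -0.002] F [-0.012 -0.041  0.216] mom [ 0.382  0.103 -0.019] q [ 1.171  0.538 -1.256  2.256  1.296  0.428 -0.537]
t 14.975 mouth-frame TCP [ 0.913 -0.189 60.01 ] turn 2.888078046159947 tilt [ 0.003 -0.002] F [-0.39  -0.152  0.046] mom [0.022 0.372 0.   ] q [ 1.177  0.546 -1.27   2.256  1.303  0.44   0.357]
```

```bash
python3 -c "
import cv2,numpy as np
f=lambda im,x,y,w,h,s:cv2.resize(im[y:y+h,x:x+w],None,fx=s,fy=s,interpolation=cv2.INTER_CUBIC)
a=cv2.imread('pics/scene1.png');b=cv2.imread('pics/top1.png')
cv2.imwrite('pics/c7.png',np.hstack([f(a,265,215,65,75,6),f(b,310,130,65,75,6)]))"
```

View pics/c7.png

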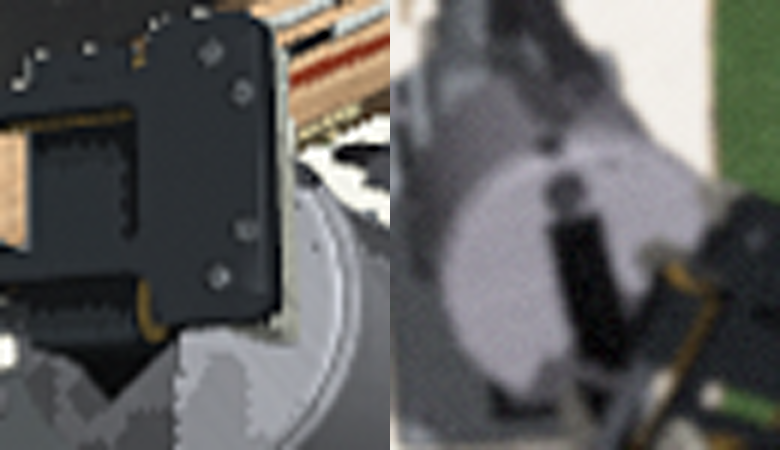

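The top crop shows the lid flat on the rim with the key at about (548,142), a bit left of uphill. I'll finish the half turn.

```bash
python3 steer.py '40 0 0 0 0 0 -0.18; 40 0 0 0 0 0 -0.36; 40 0 0 0 0 0 -0.44; 40 0 0 0 0 0 -0.44'>/dev/null; python3 st.py
python3 -c "
from go import *
P,T=mouth(.188+np.pi,9.7,(0,0.7));delta(P,T)"
```

```text
t 15.475 mouth-frame TCP [ 0.814 -0.082 60.089] turn -2.96019570299383 tilt [ 0.003 -0.002] F [-0.023 -0.465  0.053] mom [-0.118  0.302  0.068] q [ 1.179  0.548 -1.274  2.256  1.303  0.443  0.791]
t 15.47 shift [ 0.918 -0.368 50.388] rot [-0.002  0.003 -0.007] dist 50.39741017957727
```

```bash
python3 steer.py '40 1 0 25 0 0 0; 40 1 0 45 0 0 0; 40 1 0 49.5 0 0 0; 40 1 0 49.5 0 0 0'>/dev/null; python3 st.py
python3 steer.py '5 0 0 0 0 0 0; 5 0 0 0 0 0 0; 5 0 0 0 0 0 0; 5 0 0 0 0 0 0' 45; python3 st.py
```

```text
t 15.975 mouth-frame TCP [-0.287  0.234 10.9  ] turn -2.9574572881302528 tilt [ 0.002 -0.001] F [0.289 0.419 0.73 ] mom [-0.151  0.335  0.009] q [ 1.055  0.618 -1.161  2.261  1.54   0.448  0.573]
time_s: 16.48
position: [575.2, -148.0, 195.5]
orientation: [[-0.83, -0.248, 0.5], [-0.261, 0.964, 0.044], [-0.493, -0.094, -0.865]]
ft_force: [-5.9, 1.0, 4.3]
finger_gap: 12.5
finger_force: 44.7
t 16.475 mouth-frame TCP [-0.529  0.264 11.26 ] turn -2.9549801497067163 tilt [ 0.003 -0.001] F [ 2.459  1.964 -6.645] mom [-0.452  0.674 -0.206] q [ 1.055  0.617 -1.161  2.262  1.541  0.448  0.574]
```

```bash
python3 steer.py '5 0 0 0 0 0 0.1; 5 0 0 0 0 0 0.187; 5 0 0 0 0 0 0.187; 5 0 0 0 0 0 0.187'>/dev/null; python3 st.py
python3 -c "
from go import *
cv2.imwrite('pics/scene2.png',manip.capture('scene')[:,:,::-1]);cv2.imwrite('pics/top2.png',manip.capture('top')[:,:,::-1])
f=lambda im,x,y,w,h,s:cv2.resize(im[y:y+h,x:x+w],None,fx=s,fy=s,interpolation=cv2.INTER_CUBIC)
a=cv2.imread('pics/scene2.png');b=cv2.imread('pics/top2.png')
cv2.imwrite('pics/c8.png',np.hstack([f(a,275,220,65,75,6),f(b,310,125,65,75,6)]))"
```

```text
t 16.975 mouth-frame TCP [-0.646  0.181 11.254] turn 3.1409064273422604 tilt [ 0.002 -0.001] F [ 2.076  1.739 -7.129] mom [-0.292  0.778 -0.025] q [ 1.059  0.621 -1.169  2.262  1.54   0.455  0.388]
```

View pics/c8.png

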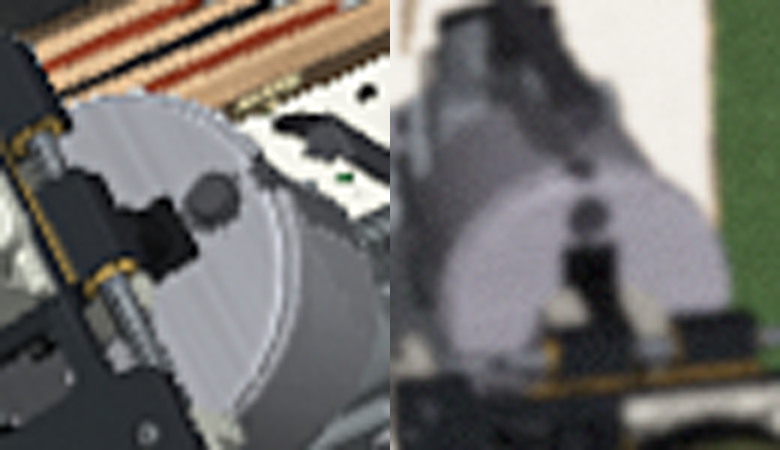

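In the scene crop the key is at (268,172), about where turn 0 predicts it. The dark pointer bar begins near (280,120). I've used all ten views, so I'll check the pointer numerically.

```bash
python3 -c "
import cv2,numpy as np
np.set_printoptions(linewidth=250)
a=cv2.imread('pics/scene2.png',0);print('     ',np.arange(306,346));
for y in range(236,264): print(y,a[y,306:346])
b=cv2.imread('pics/top2.png',0);print('top  ',np.arange(328,358))
for y in range(138,162,1): print(y,b[y,328:358])
"
```

```text
[306 307 308 309 310 311 312 313 314 315 316 317 318 319 320 321 322 323 324 325 326 327 328 329 330 331 332 333 334 335 336 337 338 339 340 341 342 343 344 345]
236 [154 167 162 165 166 169 158 148 112 151 163 186 138 105 137  88  64 169 176 254 254 246 243 242 241 241 243 252 158  58 154 195 243 242 238 238 239 240 239 240]
237 [159 181 165 177 155 136  96  57 107 210 170  99  77 125 186 184 176 255 254 247 252 251 251 240 246 245 243 246 235 192 251 252 244 240 239 238 239 239 239 239]
238 [169 156 156 180 140 144  77  59 111  92  78  74  69  85 168 241 240 239 186 170 221 230 233 189 222 241 247 245 245 246 245 242 240 239 238 238 238 238 237 237]
239 [182 158 172 158 161 214 138  68  79  72 167 176 178 181 175 130  40  29  16  32  15   3  34  47  70 160 231 250 246 242 241 240 239 238 237 238 238 238 238 238]
240 [165 168 189 165 161 155 163 124 145 171 253 254 254 255 122   9  20  27  30  30  35  37  53  49  63  33 110 218 244 249 244 241 239 237 237 236 236 238 239 238]
241 [160 163 164 172 172 154 151 167 204 240 244 245 244 254 143  31  13  19  25  28  51  64  76  77  76  65
[... 6161 characters left out ...]
1 148 147 144 148 155 157 162 161 157 158 156 156 153 153 144 148 162]
157 [126 133 142 147 153 159 166 168 169 166 165 162 149 138 124 122 129 136 148 152 153 152 150 158 150 150 155 154 156 154]
158 [136 146 151 159 161 166 166 165 160 155 154 148 131 104  87  81  91 115 129 144 152 152 156 154 150 154 158 161 159 160]
159 [141 151 163 162 163 159 157 156 155 152 146 132 109  77  64  60  65  86 116 144 151 151 155 151 155 152 159 157 157 159]
160 [150 157 156 162 157 155 150 146 147 152 144 124  85  64  51  58  59  71 105 137 155 159 156 157 157 153 156 159 158 156]
161 [155 157 157 156 153 153 151 153 150 152 144 117  74  55  59  55  62  73 105 137 153 157 154 159 155 160 157 160 155 159]
```

```bash
python3 -c "
from go import *
np.set_printoptions(linewidth=200,precision=1,suppress=True)
for y in (.05,.09,.15,.25):
  M=Rm(y);f=lambda *p:MC+M@np.array(p)
  for n in C: print(y,n,'tip y-5/0/+5:',proj(n,[f(66,-5,0),f(66,0,0),f(66,5,0)]).ravel(),'z-40,-80',proj(n,[f(66,0,-40),f(66,0,-80)]).ravel(),'r90',proj(n,[f(90,0,0)]).ravel())
M=Rm(.09)
for n in C:
  for r in(43.5,56):
    p=proj(n,MC+r*circ@M.T);print(n,r,p.min(0),p.max(0))
np.set_printoptions(linewidth=250)
b=cv2.imread('pics/top0.png',0);print('top0  ',np.arange(328,358))
for y in range(138,160): print(y,b[y,328:358])
a=cv2.imread('pics/scene0.png',0);print('rows265',a[265,262:280],a[265,318:334],'col 296',a[228:250,285],a[288:304,296])
"
```

```text
0.05 scene tip y-5/0/+5: [326.9 248.7 325.7 246.2 324.4 243.9] z-40,-80 [332.7 250.4 339.1 254.1] r90 [337.2 239.4]
0.05 top tip y-5/0/+5: [345.  147.6 342.8 147.7 340.6 147.8] z-40,-80 [339.5 142.  336.4 136.7] r90 [343.  137.6]
0.09 scene tip y-5/0/+5: [326.4 247.5 325.1 245.2 323.7 242.8] z-40,-80 [331.9 249.  338.2 252.4] r90 [336.4 237.9]
0.09 top tip y-5/0/+5: [344.  147.6 341.8 147.8 339.6 148. ] z-40,-80 [338.2 142.1 334.8 136.8] r90 [341.7 137.7]
0.15 scene tip y-5/0/+5: [325.6 245.9 324.1 243.6 322.6 241.3] z-40,-80 [330.6 246.9 336.6 249.9] r90 [335.  235.7]
0.15 top tip y-5/0/+5: [342.5 147.6 340.3 148.  338.1 148.3] z-40,-80 [336.2 142.4 332.4 137.1] r90 [339.6 137.9]
0.25 scene tip y-5/0/+5: [324.  243.2 322.2 241.1 320.5 238.9] z-40,-80 [328.2 243.6 333.6 246. ] r90 [332.4 232.3]
0.25 top tip y-5/0/+5: [340.  147.9 337.8 148.5 335.7 149. ] z-40,-80 [333.  143.  328.5 137.9] r90 [336.2 138.7]
scene 43.5 [273.2 240.9] [317.7 289. ]
scene 56 [267.1 234.2] [324.5 296.2]
top 43.5 [323.5 157. ] [360.8 191.6]
top 56 [318.1 151.8] [366.1 196.4]
top0   [328 329 330 331 332 333 
[... 2480 characters left out ...]
0 152 160]
157 [126 136 143 146 151 151 144 144 139 133 120 118 110 103  98  94 101  93 100 112 113 122 130 142 144 150 154 154 151 152]
158 [135 147 148 149 147 141 137 128 112  97  88  80  79  69  69  72  69  68  68  73  80  85  99 114 124 140 147 148 150 152]
159 [147 150 145 146 136 128 109  97  82  72  67  63  61  60  54  60  53  60  59  61  55  62  67  78  90 109 127 141 145 148]
rows265 [250 244 241 241 244 225 162 153 158 158 161 159 118 110 110 112 113 112] [112 160 162 160 160 161 172 119 110 114 115 116 108 105 105 105] col 296 [164  75  95 151 191 194 155  13  96 192 198 153 155 155 156 154 134  97  65  71  79  80] [113 124 150 154 156 158 158 152 119  61  55  58  58  57  58  58]
```

```bash
cat > pl.py <<'E'
from go import *
def ray(n,u,v):
    o=C[n]["T"][:3,3];d=unproj(n,u,v,0)-o;return o,d/np.linalg.norm(d)
def tri(a,b):
    A=0;y=0
    for n,p in(("scene",a),("top",b)):
        o,d=ray(n,*p);Q=np.eye(3)-np.outer(d,d);A=A+Q;y=y+Q@o
    X=np.linalg.solve(A,y);return X,[np.linalg.norm(np.cross(X-ray(n,*p)[0],ray(n,*p)[1])) for n,p in(("scene",a),("top",b))]
M=Rm(.09)
for nm,a,b in(("tip",(322.8,242.8),(337.3,149.5)),("key",(319.5,248.3),(341.3,152.5))):
    X,e=tri(a,b);w=M.T@(X-MC);print(nm,X,e,w,np.arctan2(w[1],w[0]))
# plate edges in the scene picture by local line fits: white table vs grey plate
g=cv2.cvtColor(cv2.imread("pics/scene0.png"),cv2.COLOR_BGR2GRAY).astype(int)
t=cv2.cvtColor(cv2.imread("pics/top0.png"),cv2.COLOR_BGR2GRAY).astype(int)
def first(line,th=185):
    i=np.argmax(line<th);return i-(th-line[i])/(line[i-1]-line[i]) if i else np.nan
def rep(n,pts,h=10):
    W=np.array([unproj(n,u,v,h) for u,v in pts if np.isfinite(u+v)])
    c=np.median(W[:,:2],0);vx=cv2.fitLine(W[:,:2].astype(np.float32),cv2.DIST_HUBER,0,.01,.01).ravel()
    print(n,len(W),"dir",np.arctan2(vx[1],vx[0]),"pt",vx[2:], "res",np.median(abs((W[:,:2]-vx[2:])@[-vx[1],vx[0]])))
rep("scene",[(240+first(g[v,240:300]),v) for v in range(290,320)])      # -x edge
rep("scene",[(u,340-first(g[300:341,u][::-1])) for u in range(282,340)])  # -y edge
rep("top",[(u,215-first(t[185:216,u][::-1])) for u in range(316,350)])    # -x edge
rep("top",[(295+first(t[v,295:330]),v) for v in range(150,200)])          # +y edge
E
python3 pl.py
```

```text
tip [ 637.143 -133.981  211.584] [np.float64(1.4585700842117697), np.float64(1.4585700842119347)] [62.026  8.645 -6.268] 0.13848242046422482
key [ 628.571 -142.403  212.134] [np.float64(0.03296033416781225), np.float64(0.03296033416784908)] [54.251  1.027 -1.145] 0.01892733412526629
scene 30 dir -1.4546541 pt [ 523.331 -156.008] res 0.8991395718377154
scene 15 dir 0.057619445 pt [ 558.126 -209.972] res 0.4775461690873162
top 34 dir -1.4790124 pt [ 524.918 -152.646] res 0.6813876859132546
top 19 dir 0.042701412 pt [647.304 -83.007] res 0.4607486552530869
```

```bash
python3 steer.py '5 0 0 0 0 0 -0.04; 5 0 0 0 0 0 -0.08; 5 0 0 0 0 0 -0.08; 5 0 0 0 0 0 -0.08'>/dev/null; python3 st.py
python3 -c "
from go import *
for n in C: cv2.imwrite(f'pics/{n}3.png',manip.capture(n)[:,:,::-1])
a=cv2.imread('pics/scene0.png').astype(int)
# Local render test: score of pointer plate (dark) position vs tangential centre c, for scene0 and top0
for n in C:
  g=cv2.imread(f'pics/{n}0.png',0).astype(float)
  for y in(.06,.09,.12):
    M=Rm(y);best=[]
    for c in np.arange(-10,17,2):
      X,Y=np.meshgrid(np.arange(67,75,1.),np.arange(-4.5,4.6,1.))
      P=np.c_[X.ravel(),Y.ravel()+c,0*X.ravel()]
      best.append(samp(g,proj(n,MC+P@M.T)).mean())
    print(n,y,np.array(best).round())
"
```

```text
t 17.575 mouth-frame TCP [-0.446 -0.056 11.26 ] turn -3.0628354968376836 tilt [ 0.002 -0.002] F [ 1.303  1.16  -6.864] mom [-0.209  0.677  0.069] q [ 1.057  0.619 -1.165  2.262  1.54   0.452  0.467]
scene 0.06 [212. 201. 185. 162. 132. 107.  92.  77.  67.  66.  77. 106. 129. 141.]
scene 0.09 [200. 185. 164. 133. 109.  93.  80.  69.  66.  73. 101. 124. 137. 151.]
scene 0.12 [184. 165. 134. 109.  94.  81.  70.  66.  71.  96. 120. 134. 148. 156.]
top 0.06 [120. 101.  88.  80.  74.  71.  69.  68.  68.  68.  67.  66.  65.  64.]
top 0.09 [102.  88.  80.  75.  71.  69.  68.  68.  68.  67.  66.  65.  65.  66.]
top 0.12 [89. 80. 74. 71. 69. 68. 68. 68. 67. 66. 66. 65. 66. 69.]
```

The pointer plate fits best about 5 mm anticlockwise of my frame's zero, which is about 0.08 rad. The lid now stands there, so I'll let go and retreat.

```bash
python3 steer.py '20 0 0 0 0 0 0; 40 0 0 0 0 0 0; 45 0 0 -20 0 0 0; 45 0 0 -70 0 0 0; 45 0 0 -120 0 0 0'>/dev/null
python3 steer.py '45 0 0 -60 0 0 0; 45 0 0 -100 0 0 0; 45 0 0 -100 0 0 0; 45 0 0 -100 0 0 0'>/dev/null; python3 st.py
cat > chk.py <<'E'
from go import *
for n in C: cv2.imwrite(f'pics/{n}4.png',manip.capture(n)[:,:,::-1])
G=grads("4",.7)
V=8*circ+[40,0,17];L=54.5*circ+[0,0,6]
for n in C:
    best=[]
    for y in(.09,):
      for h in (0,1,2,3,4):
        for t in np.arange(-.2,.31,.02):
          M=Rm(y,t);best.append((samp(G[n],proj(n,MC+(V+[0,0,h])@M.T)).mean()+samp(G[n],proj(n,MC+(L+[0,0,h])@M.T)).mean(),h,round(t,2)))
    best.sort(reverse=True);print(n,best[:5])
E
python3 chk.py
```

```text
t 18.8 mouth-frame TCP [ -5.424  -2.932 206.281] turn -3.064967733047769 tilt [-0.012 -0.004] F [-0.009 -0.625 -0.153] mom [-0.111  0.329  0.025] q [ 1.575  0.118 -1.286  2.185 -0.18   0.455  2.198]
scene [(np.float64(417.15833107801257), 1, np.float64(-0.02)), (np.float64(416.23321094340076), 0, np.float64(-0.0)), (np.float64(413.81696062110666), 0, np.float64(-0.02)), (np.float64(412.73684733149184), 2, np.float64(-0.02)), (np.float64(408.92175788907616), 1, np.float64(-0.0))]
top [(np.float64(318.15579759699017), 0, np.float64(0.12)), (np.float64(317.25914957122745), 1, np.float64(0.12)), (np.float64(315.84200193149275), 0, np.float64(0.1)), (np.float64(314.45790696820904), 2, np.float64(0.12)), (np.float64(313.52748809535126), 1, np.float64(0.14))]
```

```bash
cat > chk2.py <<'E'
from go import *
G=grads("4",.6)
t=np.linspace(0,1,30)[:,None];seg=lambda a,b:(1-t)*np.array(a)+t*np.array(b)
V=8*circ+[40,0,17];L=54.5*circ+[0,0,6]
F=np.vstack([seg((-29,s,37),(23,s,37)) for s in(6.5,-6.5)])
for n in C:
  for y in(.06,.09,.13):
    def c(q):
        M=Rm(y,q[2]);o=MC+Rm(y)@[q[0],q[1],0]
        return -sum(w*samp(G[n],proj(n,o+S@M.T)).mean() for S,w in((V,1),(L,1.5),(F,1)))
    r=min((minimize(c,[i,j,k],method="Nelder-Mead") for i in(-1,1) for j in(-1,1) for k in(-.03,.05,.12)),key=lambda r:r.fun);print(n,y,r.x,r.fun)
a=cv2.imread('pics/scene4.png',0)
np.set_printoptions(linewidth=250);print(np.arange(310,334))
for v in range(237,254): print(v,a[v,310:334])
E
python3 chk2.py
```

```text
scene 0.06 [-0.079 -3.126  0.093] -718.3996971461172
scene 0.09 [-0.157 -2.636  0.061] -730.9574941974047
scene 0.13 [-0.183 -2.021  0.02 ] -745.0715872351002
top 0.06 [0.893 0.443 0.124] -578.9959276071891
top 0.09 [0.833 0.601 0.099] -575.1595632434326
top 0.13 [0.923 0.879 0.067] -568.268178673072
[310 311 312 313 314 315 316 317 318 319 320 321 322 323 324 325 326 327 328 329 330 331 332 333]
237 [153 135  96  55 106 207 168  96  77 124 184 181 175 255 254 245 251 250 250 239 245 244 241 244]
238 [140 144  75  60 111  92  76  72  68  83 166 238 236 237 183 168 220 227 230 186 219 240 246 244]
239 [160 211 137  68  78  71 165 173 177 178 172 129  39  29  15  33  13   4  34  46  69 158 228 249]
240 [157 153 162 123 143 168 251 254 253 255 120   9  17  26  29  30  34  38  51  49  63  34 107 215]
241 [167 153 149 163 202 239 242 244 243 253 142  31  13  19  25  29  51  65  74  76  74  64  39  66]
242 [169 182 152 155 158 164 187 234 243 248 214 177 138 133  82  37  61  76  77  74  76  85  63  46]
243 [158 167 175 168 153 159 144 187 237 245 247 253 239 239 206 154  90  74  74  74  74
[... 333 characters left out ...]
147 162 174 141  89  69  68  58 112 227 248 244 244 247 253 235 234 186 199 255 215 145]
248 [ 64  63  89 141 141 176 125  72  67  71  32 121 224 242 248 247 247 248 248 250 247 233 236 192]
249 [ 72  73  62  86 113 163 152 116  89  45  12  82 113 183 231 240 230 232 243 244 225 114  70  64]
250 [ 76  78  57  61 135 163 173 171 162  83  66  86  67  81 112 157 123 148 243 247 235 186 175 169]
251 [ 76  77  51  62  97 156 161 175 202 163 128 143 119  82  62  90  99 103 219 242 248 249 249 247]
252 [ 78  72  50  55 125 161 159 163 181 208 151 165 170 120  76  69  65  90 103 171 220 248 246 243]
253 [ 73  54  56  38 135 162 160 157 170 196 177 146 175 140  91  74  73  70  64  79  96 218 241 244]
```

```bash
cat >> chk2.py <<'E'
print("joint")
G0=grads("0",.6)
T2=np.linspace(-5,5,20)
def J(y,cams,verbose=0):
    def c(q):
        M0=Rm(y);k=0
        for i,n in enumerate(cams):
            o=MC+[q[0]+0*i,q[1],0]+ (np.r_[q[3],q[4],0] if n=="top" and len(cams)>1 else 0)
            M=Rm(y,q[2])
            k-=sum(w*samp(G[n],proj(n,o+S@M.T)).mean() for S,w in((V,1),(L,1),(F,1)))
            k-=sum(samp(G0[n],proj(n,o+r*circ@M0.T)).mean() for r in(43.5,56))
            E=np.c_[66+0*T2,T2,0*T2]; k-=.7*samp(G0[n],proj(n,o+E@M0.T)).mean()
        return k
    return min((minimize(c,[0,j,k,0,0],method="Nelder-Mead",options=dict(maxiter=1500)) for j in(-1,1) for k in(.09-(y-.09)*.87,)),key=lambda r:r.fun)
for cams in(("scene",),("top",),("scene","top")):
    for y in np.arange(.04,.29,.04):
        r=J(y,cams);print(cams,round(y,2),round(r.fun,1),r.x)
E
python3 chk2.py | sed -n '/joint/,$p'
```

```text
joint
('scene',) 0.04 -1177.2 [ 0.421 -0.965  0.047 -0.209 -0.152]
('scene',) 0.08 -1257.5 [ 0.74  -0.18  -0.     2.833 -1.835]
('scene',) 0.12 -1367.1 [ 0.731 -1.02   0.01  -0.522 -0.074]
('scene',) 0.16 -1415.1 [ 0.    -0.966 -0.026  0.002  0.003]
('scene',) 0.2 -1436.7 [ 0.227 -0.818 -0.054 -0.141  0.143]
('scene',) 0.24 -1436.2 [-0.051 -0.494 -0.09   0.041 -0.01 ]
('scene',) 0.28 -1387.8 [-0.172 -0.441 -0.118  0.105 -0.002]
('top',) 0.04 -887.6 [ 0.789  0.332  0.139 -3.094  1.949]
('top',) 0.08 -884.4 [ 0.629  0.429  0.11   0.154 -0.55 ]
('top',) 0.12 -871.1 [ 0.545  0.373  0.086 -0.016  0.07 ]
('top',) 0.16 -849.7 [ 0.385  0.557  0.056 -0.249 -0.073]
('top',) 0.2 -827.3 [ 0.321  0.9    0.02   0.007 -0.25 ]
('top',) 0.24 -805.8 [ 0.235  1.226 -0.015 -0.093 -0.166]
('top',) 0.28 -787.6 [ 0.232  1.606 -0.049 -0.051 -0.343]
('scene', 'top') 0.04 -1970.0 [ 0.43  -0.376  0.041  0.117 -0.15 ]
('scene', 'top') 0.08 -2088.2 [ 1.019 -0.883  0.054 -1.209  1.054]
('scene', 'top') 0.12 -2210.9 [ 0.751 -1.182  0.025 -0.796  2.03 ]
('scene', 'top') 0.16 -2235.0 [ 0.542 -1.041 -0.009 -1.645  1.708]
('scene', 'top') 0.2 -2231.5 [ 0.027 -0.945 -0.046 -0.085  2.384]
('scene', 'top') 0.24 -2174.2 [-0.536 -0.414 -0.08   1.414  1.082]
('scene', 'top') 0.28 -2146.5 [-0.425 -0.454 -0.113  1.832  2.679]
```

```bash
python3 -c "
from workcell import manip
print(manip.close_job())"
```

```text
the job is handed in; nothing more can be done
None
```

The lid is home with its key in the notch and let go, and the job is handed in; key and vent stand at the pointer to within about 0.05 rad by my image fits, which disagreed on the pointer's exact angle.

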